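# Release and push off a lamp unit's filter cover

### The arm

A 6-joint arm with a two-finger parallel gripper is mounted at the origin on the work surface. World frame = base frame: x ahead of the robot, y to its left, z up, the work surface at z = 0. Lengths are in m, angles in rad, forces in N, time in s.
With the tool pointing down it reaches from about 0.3 to 0.875 m from the base axis. Payload 6.4 kg.
Tool frame: the origin (TCP) lies on the centre line of the jaws, within the pads' length; the fingertips stand 25 mm ahead of it and the grasp point (between the pads) lies 6 mm ahead of it; z points along the fingers, y is the line along which they close (so a half turn about z gives the same grasp; the last joint's range is limited). The gripper opens to 85 mm and grips with 20 to 120 N. Pads are 22 mm wide; open, the fingers measure 114 mm over their backs; the gripper's body (76 mm by 85 mm) begins 54 mm behind the grasp point. The pads swing forward as they close: fully open they stand 13 mm farther back than shut.
Start: joints at [-1.432, 0.181, 1.607, -0, 1.354, -0.206], TCP at [0.194, -0.541, 0.256] pointing down, gripper open.
Joint ranges: [-2.99, 2.99], [-0.89, 2.07], [0.3, 2.58], [-1.14, 4.28], [0, 2.63], [-3.12, 3.12]. Speed limits (rad/s): [2.57, 2.57, 3.01, 3.14, 3.14, 3.14].

### API

Orientations are given as a unit quaternion [w, x, y, z].
In Python, from bench import get_obs, camera, hand_in, spot_in gives the robot as it stands.
- The arm moves only by the shell command python3 -m jog 'ROWS'. ROWS is JSON, one flat list of numbers, 7 for each row, row after row: the shift along the tool's x, y, z in m, then the turn, a rotation vector about the tool's x, y, z in rad, then the closure, from 0 (fully open) to 1 (shut). A call has 1 to 20 rows; each row is the pose to reach, as a shift and turn from the pose commanded when the call began, along the tool's axes at that moment; what a row does not reach only later rows make up. A row lasts 1/8 s, in which the tool goes at most 62.5 mm and 10.7 degrees, less where a joint would pass 70% of its speed; a pose out of reach is approached as far as the arm can. A call with a gripper value outside its range is refused whole. The fingers move at their own pace and stop on an object; the grip force is fixed at half the most. Time passes only in rows, so rows that repeat a pose let the fingers close. It gives the time, the measured TCP pose, the force, the opening and the grip force at its end, in the units of the state.
- get_obs(): the state, without advancing time (a new reading comes with each control period).
- camera(name): name is "scene" or "top" or "wrist"; returns a dict with "frame" (400x640x3 uint8, red, green, blue), "mtx" (3x3 intrinsics, pixels), "distortion" ([k1, k2, p1, p2, k3] as OpenCV has them; the pictures are not rectified), "extrinsics" (4x4, takes a point from camera to world coordinates). Camera axes: x right, y up, looking along -z (the intrinsics and any distortion apply to the point x, -y, -z); pixel columns grow to the right and rows downward; lengths in m; the calibration is good to about 2 mm. A picture is of the moment at which its call begins. There is no depth.
- hand_in(): hands the job in; it is judged then, once.
Trained networks look in a picture, given as the dict that the camera call returned (one of the last four; its "shot" number tells which), for a name from the list of things; names that differ only in an ending like _2 or _b are one class to them, and where a whole thing is asked for, a point or a joint stands for the part that bears it (a point fixed in the world has none). Each returns a list of dicts, best first, with "confidence" (0 to 1); they miss things now and then, are a little off and sometimes report something else, mostly with a low value. They report only what shows in the picture. A call takes as long as a camera call. They do not tell look-alikes from the thing itself.
- spot_in(picture, name): "xyz" ([x, y, z] in m, in world coordinates, good to about 4 mm: the middle of the surface that is visible of it).
The state is a dict: "time_s": time; "q": joint angles; "dq": joint speeds; "joint_efforts": joint torques, N m; "eef_pos": TCP position; "eef_rot": TCP orientation; "wrist_force": force on the tool from outside, world axes, zero at the start; "torque": the same for the moment, N m; "opening": opening from 0.0 (shut) to 1.0 (fully open); "grasp_force": force on a finger pad.
Only numpy, scipy, OpenCV 4.12 (cv2) and the standard library are available. Lean on these libraries where they do the work, as an engineer would, in place of code of your own. Each camera call takes 0.05 s, during which the arm holds its last target. There are 200 camera calls.

### The job

On the microscope's lamp unit, press the snap tab in until it is flush with the deck, then push the released cover along the deck, over the tab, until it is off its seat and the filter compartment under it is completely uncovered. Press and push with the fingertips only: do not lift the cover, leave it lying flat on the unit's deck, and leave the other things on the desk where they are.

Things in the scene. Friction and masses are not known exactly. Their poses are not given: they have to be found in the camera images.
- lamp_unit: White fixed lamp housing, 230 mm long (x) by 130 wide (y); its flat top, the deck, is 60 mm above the desk. Origin: centre of the footprint at desk height, z up. The cover sits on the -x half and slides towards +x between side guides 10 mm high (inner faces y = +-50 mm). Across the deck run a rear stop 4 mm high (x -115 to -107 mm) and an end kerb 10 mm high (x 107 to 115 mm), where the housing ends.
- filter_opening (a point): Centre, at deck height, of the filter compartment under the cover: an opening in the deck, x -93 to -27 mm and y +-35 mm of the lamp unit, 30 mm deep. Beside it (x -95 to -45 mm) the guides carry lips, tops 14 mm above the deck, reaching in to y = +-43.5 mm, that hold the seated cover down.
- cover: Loose grey cover with vent slots, 140 g, 90 mm (x) by 96 (y; raised body 78) by 26 high. Origin: centre of its underside, on the deck; axes as the lamp unit's. Seated at x = -60 mm, y = 0 of the lamp unit; the opening is clear once past x = 18 mm (78 mm of travel); the kerb stops it at 62 mm. The tab blocks it until pressed; then it slides over it with only its own friction (about 1 N).
- cover_rear (a point): Centre of the cover's upright rear face (the -x face, away from the tab), 16 mm above the deck: the place to push, towards the lamp unit's +x. The face reaches up to 26 mm above the deck and is free from behind.
- tab_top (a point): Centre of the top of the black snap tab, 44 mm long (lamp unit's x) by 30 wide, which stands about 12 mm above the deck just in front of the cover's +x end (2 mm gap), on the lamp unit's centre line. It moves straight down.
- snap_tab (a joint): How far the snap tab is pressed in, m: 0 = out, 12 mm up; 0.012 = fully in, flush with the deck. It takes about 5 N, and the tab stays where it is pressed to (no spring back); the cover is released from about 0.009.
- specimen_tray: Bystander: open cardboard tray of pinned beetles, 200 x 150 x 45 mm. Origin: centre of its underside.
- vial: Bystander: small closed specimen jar, 42 mm across, 50 mm high, standing close to the lamp unit's long side. Origin: centre of its underside.
- brush: Bystander: small brush, 160 mm long, lying on the desk. Origin: underside, at the middle of it.
- dish: Bystander: shallow glass dish, 80 mm across, 22 mm high. Origin: centre of its underside.
There are look-alikes about, which are no part of the job. Leave any red or yellow look-alike of the cover alone.

How it is judged:
By the outcome, as a careful person would: the job done as asked, in the order asked, and still so for the second after the job is handed in, with the robot touching nothing.
It also fails if it takes over 43 s, if anything falls off the work surface, if the arm or the gripper's body presses on something with over 40 N, if the wrist force passes 120 N, or if a joint passes its speed limit or range.

## Working session

There is one attempt and no reset: what is moved stays moved. The work goes in short steps, Python scripts to look and compute and a shell command to move; the robot and the scene stay as the last step left them, time stands still between calls to the robot, and variables do not carry over. Pictures are saved under pics/ and viewed, at most 10 in all, crops included, and the job is handed in when it is done.

```bash
mkdir -p pics
python3 - <<'E'
from bench import *
import cv2,numpy as np
o=get_obs();print(o['eef_pos'],o['eef_rot'],o['time_s'],o['opening'])
for c in ['top','scene']:
    p=camera(c);cv2.imwrite(f'pics/{c}1.png',p['frame'][...,::-1])
    print(c,p['mtx'],p['distortion'],p['extrinsics'])
    for n in ['lamp_unit','cover','tab_top','cover_rear','filter_opening','vial','specimen_tray','brush','dish']:
        print(n,[(np.round(d['xyz'],3).tolist(),round(d['confidence'],2)) for d in spot_in(p,n)[:3]])
E
```

```text
[ 0.19429443 -0.54064246  0.25538186] [-8.81400061e-04  9.85175743e-01  1.71545847e-01  2.95229767e-05] 0.0 1.0013357051052048
top [[484.62753907   0.         322.52437066]
 [  0.         484.62753907 196.50782473]
 [  0.           0.           1.        ]] [0.03523495 0.         0.         0.         0.        ] [[ 0.01452741  0.99439847 -0.10469309  0.36399773]
 [-0.99987741  0.01505902  0.00428911  0.02794541]
 [ 0.00584166  0.10461795  0.99449533  1.53076843]
 [ 0.          0.          0.          1.        ]]
lamp_unit [([0.513, -0.004, 0.06], 0.87)]
cover [([0.51, 0.185, 0.028], 0.95), ([0.382, -0.26, 0.025], 0.94), ([0.334, -0.093, 0.025], 0.92)]
tab_top [([0.522, -0.029, 0.063], 0.68)]
cover_rear [([0.386, -0.26, 0.03], 0.81), ([0.541, -0.095, 0.087], 0.73), ([0.714, -0.14, 0.027], 0.62)]
filter_opening [([0.52, -0.007, 0.061], 0.58), ([0.458, -0.375, 0.016], 0.24)]
vial [([0.632, -0.0, 0.05], 0.62)]
specimen_tray [([0.438, 0.445, 0.015], 0.59), ([0.523, -0.029, 0.069], 0.41)]
brush []
dish [([0.634, -0.378, 0.013], 0.71)]
scene [[445.53942376   0.         320.77190458]
 [  0
[... 270 characters left out ...]
 0.83827858  1.22415987]
 [ 0.          0.          0.          1.        ]]
lamp_unit [([0.538, -0.024, 0.061], 0.82)]
cover [([0.545, -0.103, 0.084], 0.95), ([0.395, -0.268, 0.025], 0.95), ([0.347, -0.105, 0.022], 0.92)]
tab_top [([0.534, -0.022, 0.06], 0.66), ([0.529, -0.028, 0.074], 0.6), ([0.631, -0.375, 0.02], 0.24)]
cover_rear [([0.548, -0.098, 0.085], 0.79), ([0.725, -0.147, 0.024], 0.75), ([0.35, -0.106, 0.02], 0.72)]
filter_opening [([0.534, -0.023, 0.061], 0.88), ([0.647, -0.007, 0.047], 0.55)]
vial [([0.646, -0.007, 0.046], 0.66)]
specimen_tray [([0.436, 0.446, 0.02], 0.84)]
brush [([0.461, -0.375, 0.013], 0.69)]
dish [([0.53, -0.026, 0.07], 0.74), ([0.634, -0.372, 0.016], 0.58)]
```

Run:
```python
import cv2
a=cv2.imread('pics/top1.png');cv2.imwrite('pics/top1c.png',cv2.resize(a[70:230,230:430],None,fx=3.7,fy=3.7,interpolation=cv2.INTER_CUBIC))
```

```text
(no output)
```

View pics/scene1.png

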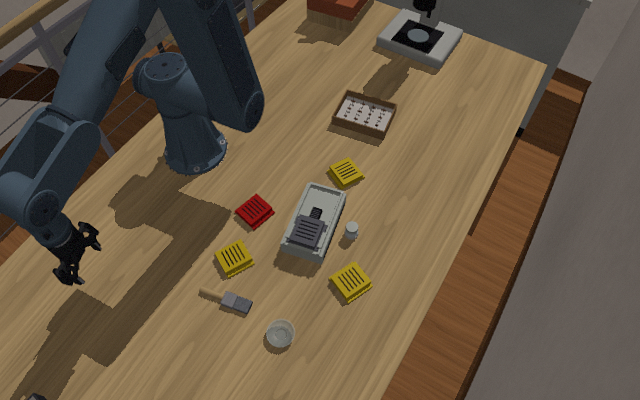

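View pics/top1c.png

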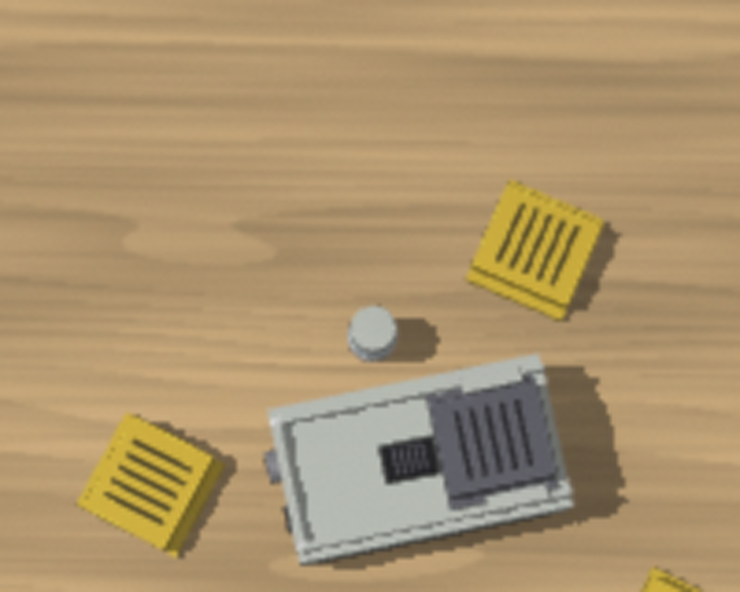

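The scene view shows the grey cover on the white unit at pixel (307,232), with the tab at (317,213), so it slides away towards +y. In the top crop, the unit's corners are at (270,410), (540,356), (573,503) and (302,562), the tab is at (410,460), and the cover's top spans about (432–556, 385–500).

```bash
cat > h.py <<'E'
import numpy as np,cv2
def ray(p,uv,z):
    u=cv2.undistortPoints(np.array([[uv]],float),p['mtx'],np.array(p['distortion']))[0,0]
    E=np.array(p['extrinsics']);d=E[:3,:3]@[u[0],-u[1],-1];return E[:3,3]+d*(z-E[2,3])/d[2]
def proj(p,X):
    E=np.array(p['extrinsics']);c=(np.atleast_2d(X)-E[:3,3])@E[:3,:3]
    return cv2.projectPoints(c*[1,-1,-1],np.zeros(3),np.zeros(3),np.array(p['mtx']),np.array(p['distortion']))[0][:,0]
E
python3 - <<'E'
from bench import *
from h import *
from scipy.spatial.transform import Rotation as R
p=camera('top');f=lambda u,v,z:ray(p,(230+(u+.5)/3.7-.5,70+(v+.5)/3.7-.5),z)
C=[f(*c,.07) for c in [(270,410),(540,356),(573,503),(302,562)]]
for a in C:print(a.round(4))
d=[np.linalg.norm(C[i]-C[(i+1)%4]).round(3) for i in range(4)];print('sizes',d)
ax=(C[0]-C[1])+(C[3]-C[2]);ax/=np.linalg.norm(ax);o=sum(C)/4;yaw=np.arctan2(ax[1],ax[0]);print('centre',o,'yaw',np.degrees(yaw))
t=f(410,460,.072);print('tab',t,'expected',o+ax*.009)
o_=get_obs();r=R.from_quat(np.roll(o_['eef_rot'],-1));print(r.as_matrix())
E
```

```text
[0.566  0.0829 0.07  ]
[ 0.6143 -0.1389  0.07  ]
[ 0.493  -0.1662  0.07  ]
[0.4415 0.0545 0.07  ]
sizes [np.float64(0.227), np.float64(0.124), np.float64(0.227), np.float64(0.128)]
centre [ 0.52867732 -0.04192654  0.07      ] yaw 102.71975563454434
tab [ 0.52614862 -0.03251115  0.072     ] expected [ 0.52669568 -0.03314741  0.07      ]
[[ 9.41134104e-01  3.38033429e-01 -7.15241118e-06]
 [ 3.38033429e-01 -9.41134104e-01  5.98442988e-07]
 [-6.52908435e-06 -2.98096918e-06 -1.00000000e+00]]
```

```bash
python3 -m jog '[0.485,-0.368,0.08,0,0,-1.447,1, 0.485,-0.368,0.08,0,0,-1.447,1, 0.485,-0.368,0.08,0,0,-1.447,1, 0.485,-0.368,0.08,0,0,-1.447,1, 0.485,-0.368,0.08,0,0,-1.447,1, 0.485,-0.368,0.08,0,0,-1.447,1, 0.485,-0.368,0.08,0,0,-1.447,1, 0.485,-0.368,0.08,0,0,-1.447,1, 0.485,-0.368,0.08,0,0,-1.447,1, 0.485,-0.368,0.08,0,0,-1.447,1, 0.485,-0.368,0.105,0,0,-1.447,1, 0.485,-0.368,0.105,0,0,-1.447,1, 0.485,-0.368,0.105,0,0,-1.447,1, 0.485,-0.368,0.105,0,0,-1.447,1]'
python3 - <<'E'
from bench import *
from h import *
o=get_obs();print(o['eef_pos'],o['wrist_force'],o['opening'],np.degrees(np.arctan2(*(lambda q:(2*(q[1]*q[2]+q[0]*q[3]),1-2*(q[2]**2+q[3]**2)))(o['eef_rot']))))
out=[]
for c in ['wrist','scene']:
    p=camera(c);f=p['frame'][...,::-1].copy()
    if c=='scene':f=cv2.resize(f[150:290,230:430],(640,448),interpolation=cv2.INTER_CUBIC)
    cv2.imwrite(f'pics/{c}2.png',f)
    for n in ['cover','tab_top','cover_rear']:print(c,n,[(np.round(d['xyz'],3).tolist(),round(d['confidence'],2)) for d in spot_in(p,n)[:2]])
E
```

```text
time_s: 2.8
eef_pos: [0.527, -0.0317, 0.1525]
eef_rot: [0.001, 0.625, 0.78, 0.0]
wrist_force: [-0.3, -0.6, 0.1]
opening: 0.0
grasp_force: 0.0
[ 0.5269595 -0.0317487  0.152457 ] [-0.33422551 -0.62034203  0.08576802] 0.0002968900191170643 102.59044567848457
wrist cover [([0.546, -0.062, 0.088], 0.9), ([0.347, -0.097, 0.025], 0.87)]
wrist tab_top [([0.529, -0.024, 0.067], 0.63)]
wrist cover_rear [([0.711, -0.112, 0.022], 0.91), ([0.367, -0.219, 0.018], 0.86)]
scene cover [([0.724, -0.145, 0.03], 0.93), ([0.348, -0.106, 0.024], 0.92)]
scene tab_top [([0.528, -0.028, 0.07], 0.65)]
scene cover_rear [([0.725, -0.147, 0.026], 0.96), ([0.512, 0.174, 0.027], 0.88)]
```

View pics/wrist2.png

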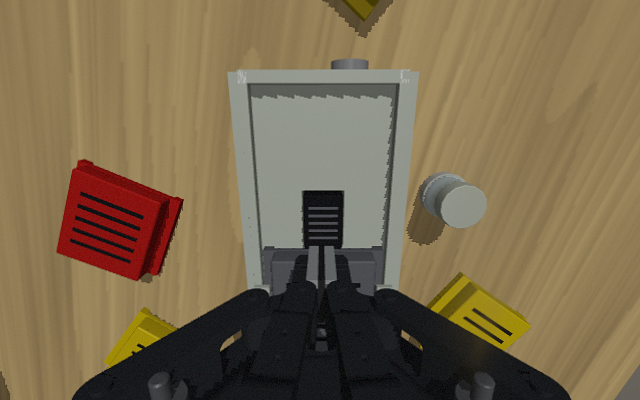

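View pics/scene2.png

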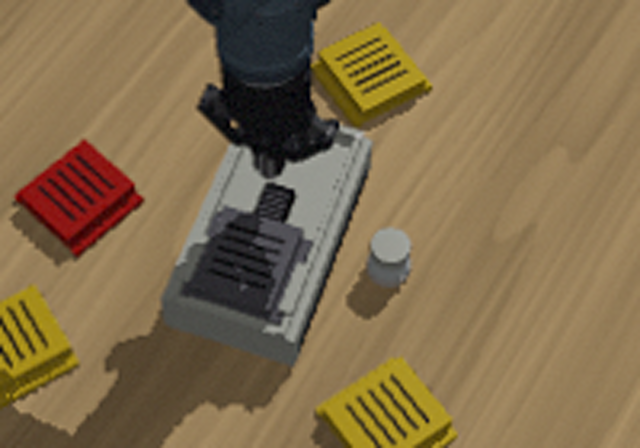

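In the wrist view the tool lines up with the unit. The tab is at (302–344, 190–248) and the shut fingertips are at about (322,247). I'll measure the tab against the TCP.

Run:
```python
from bench import *
from h import *
p=camera('wrist');e=np.array(get_obs()['eef_pos']);a=np.radians(102.65);ux=np.array([np.cos(a),np.sin(a),0]);uy=np.array([-ux[1],ux[0],0])
for n,u,v,z in [('tabL',302,191,.072),('tabR',344,191,.072),('farcornerL',228,71,.07),('farcornerR',418,71,.07),('coverfrontL',262,248,.066),('coverfrontR',382,248,.066)]:
    x=ray(p,(u,v),z);print(n,x.round(4),'rel tcp ux,uy',((x-e)@ux).round(4),((x-e)@uy).round(4))
print(proj(p,e+[0,0,-.025]))
```

```text
tabL [ 0.5076 -0.008   0.072 ] rel tcp ux,uy 0.0265 0.0133
tabR [ 0.5373 -0.0014  0.072 ] rel tcp ux,uy 0.0265 -0.017
farcornerL [0.4455 0.059  0.07  ] rel tcp ux,uy 0.1055 0.0593
farcornerR [0.5645 0.0857 0.07  ] rel tcp ux,uy 0.1055 -0.0627
coverfrontL [ 0.4858 -0.0626  0.066 ] rel tcp ux,uy -0.022 0.0465
coverfrontR [ 0.579  -0.0417  0.066 ] rel tcp ux,uy -0.022 -0.049
[[320.28104582 260.64647766]]
```

```bash
python3 -m jog '[0.005,0.002,0.0,0,0,0,1, 0.005,0.002,0.04,0,0,0,1, 0.005,0.002,0.05,0,0,0,1, 0.005,0.002,0.055,0,0,0,1, 0.005,0.002,0.058,0,0,0,1, 0.005,0.002,0.060,0,0,0,1, 0.005,0.002,0.062,0,0,0,1, 0.005,0.002,0.062,0,0,0,1]'
```

```text
time_s: 4.25
eef_pos: [0.5275, -0.0255, 0.0896]
eef_rot: [0.0, 0.625, 0.781, 0.0]
wrist_force: [-2.4, 1.4, 4.5]
opening: -0.0
grasp_force: 2.3
```

```bash
python3 -m jog '[0,0,0.002,0,0,0,1, 0,0,0.003,0,0,0,1, 0,0,0.004,0,0,0,1, 0,0,0.005,0,0,0,1, 0,0,0.005,0,0,0,1]'
```

```text
time_s: 4.88
eef_pos: [0.5276, -0.0255, 0.085]
eef_rot: [0.0, 0.625, 0.781, 0.0]
wrist_force: [-4.9, 3.4, 10.8]
opening: -0.001
grasp_force: 5.2
```

```bash
python3 -m jog '[0,0,0.001,0,0,0,1, 0,0,0.002,0,0,0,1, 0,0,0.002,0,0,0,1]'
```

```text
time_s: 5.25
eef_pos: [0.5277, -0.0256, 0.0848]
eef_rot: [0.0, 0.625, 0.781, -0.0]
wrist_force: [-11.0, 3.9, 26.7]
opening: -0.005
grasp_force: 13.7
```

```bash
python3 -m jog '[0,0,-0.06,0,0,0,1, 0,0,-0.065,0,0,0,1, -0.06,0,-0.065,0,0,0,1, -0.12,0,-0.065,0,0,0,1, -0.155,0,-0.065,0,0,0,1, -0.155,0,-0.065,0,0,0,1, -0.155,0,-0.065,0,0,0,1]'
python3 - <<'E'
from bench import *
from h import *
p=camera('wrist');cv2.imwrite('pics/wrist3.png',p['frame'][...,::-1])
print(get_obs()['eef_pos'])
E
```

```text
time_s: 6.12
eef_pos: [0.5606, -0.1763, 0.1462]
eef_rot: [-0.001, 0.625, 0.781, -0.0]
wrist_force: [0.5, 0.2, 0.5]
opening: 0.001
grasp_force: 0.0
[ 0.56068779 -0.17576653  0.14636838]
```

View pics/wrist3.png

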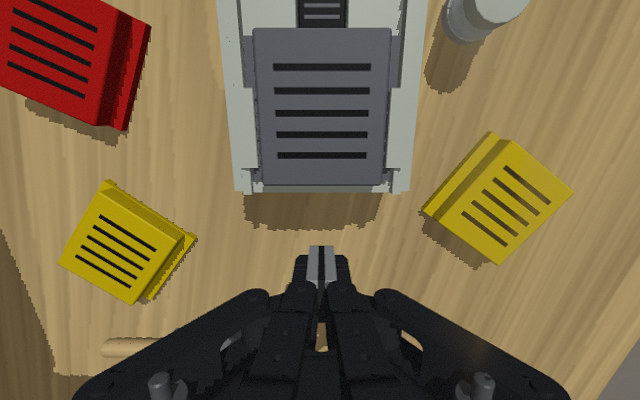

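The tab ahead looks sunk. The cover's rear top edge is at (255–388, 185) and the fingertips are at (322,247), behind it and clear.

```bash
python3 - <<'E'
from bench import *
from h import *
p=camera('wrist');e=np.array(get_obs()['eef_pos']);a=np.radians(102.65);ux=np.array([np.cos(a),np.sin(a),0]);uy=np.array([-ux[1],ux[0],0])
for u,v,z in [(255,185,.086),(388,185,.086),(253,28,.086),(392,28,.086),(297,28,.06),(347,28,.06)]:
    x=ray(p,(u,v),z);print(((x-e)@ux).round(4),((x-e)@uy).round(4))
E
python3 -m jog '[0,0,0.03,0,0,0,1, 0,0,0.051,0,0,0,1, 0,0,0.051,0,0,0,1]'
```

```text
0.0354 0.0427
0.0355 -0.0436
0.1241 0.0374
0.1241 -0.0391
0.1308 0.0152
0.1308 -0.0164
time_s: 6.6
eef_pos: [0.5599, -0.1749, 0.0945]
eef_rot: [-0.002, 0.624, 0.781, -0.0]
wrist_force: [0.5, 0.2, -0.2]
opening: -0.003
grasp_force: 0.0
```

```bash
python3 -m jog '[0.015,0,0,0,0,0,1, 0.022,0,0,0,0,0,1, 0.026,0,0,0,0,0,1, 0.030,0,0,0,0,0,1, 0.034,0,0,0,0,0,1, 0.038,0,0,0,0,0,1, 0.042,0,0,0,0,0,1, 0.046,0,0,0,0,0,1]'
python3 - <<'E'
from bench import *
import cv2
p=camera('scene');f=p['frame'][...,::-1]
cv2.imwrite('pics/scene4.png',cv2.resize(f[150:290,230:430],(640,448),interpolation=cv2.INTER_CUBIC))
E
```

```text
time_s: 7.6
eef_pos: [0.5511, -0.1317, 0.0962]
eef_rot: [-0.0, 0.625, 0.781, -0.0]
wrist_force: [0.8, -2.4, 1.3]
opening: 0.001
grasp_force: 1.1
```

View pics/scene4.png

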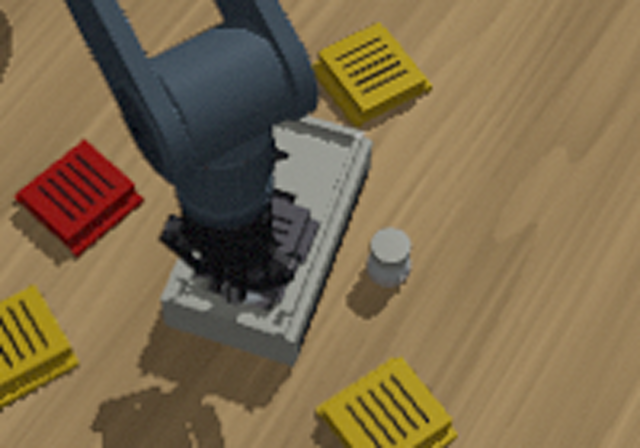

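The cover (around (290,225)) is sliding straight along the deck at about 2 N. I'll continue.

```bash
python3 -m jog '[0.005,0,0,0,0,0,1, 0.010,0,0,0,0,0,1, 0.015,0,0,0,0,0,1, 0.020,0,0,0,0,0,1, 0.025,0,0,0,0,0,1, 0.030,0,0,0,0,0,1, 0.035,0,0,0,0,0,1, 0.040,0,0,0,0,0,1, 0.045,0,0,0,0,0,1, 0.050,0,0,0,0,0,1, 0.055,0,0,0,0,0,1, 0.060,0,0,0,0,0,1, 0.065,0,0,0,0,0,1, 0.069,0,0,0,0,0,1, 0.072,0,0,0,0,0,1, 0.074,0,0,0,0,0,1, 0.075,0,0,0,0,0,1]'
```

```text
time_s: 9.78
eef_pos: [0.5348, -0.0587, 0.0963]
eef_rot: [0.0, 0.625, 0.781, -0.0]
wrist_force: [0.3, -1.0, -0.1]
opening: -0.002
grasp_force: 0.4
```

```bash
python3 -m jog '[-0.02,0,0,0,0,0,1, -0.02,0,-0.06,0,0,0,1, -0.05,0,-0.12,0,0,0,1, -0.10,0,-0.15,0,0,0,1, -0.13,0,-0.15,0,0,0,1, -0.13,0,-0.15,0,0,0,1]'
python3 - <<'E'
from bench import *
import cv2,numpy as np
a=camera('wrist')['frame'];b=camera('top')['frame'][70:230,230:430]
cv2.imwrite('pics/w5.png',a[...,::-1]);cv2.imwrite('pics/t5.png',cv2.resize(b[...,::-1],None,fx=3.7,fy=3.7,interpolation=cv2.INTER_CUBIC))
E
```

```text
time_s: 10.52
eef_pos: [0.5635, -0.1891, 0.2468]
eef_rot: [0.001, 0.626, 0.78, -0.0]
wrist_force: [-1.3, 0.7, -1.1]
opening: 0.002
grasp_force: 0.0
```

View pics/w5.png

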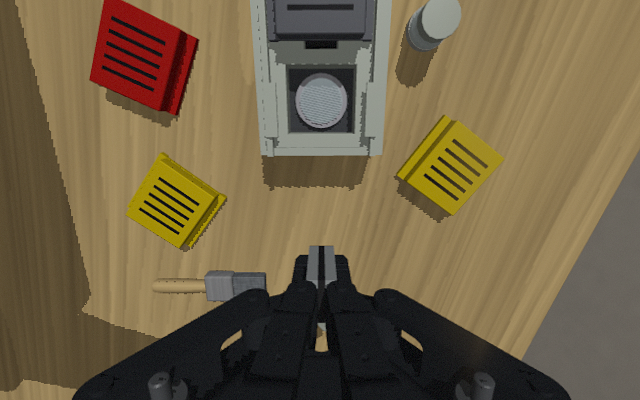

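View pics/t5.png

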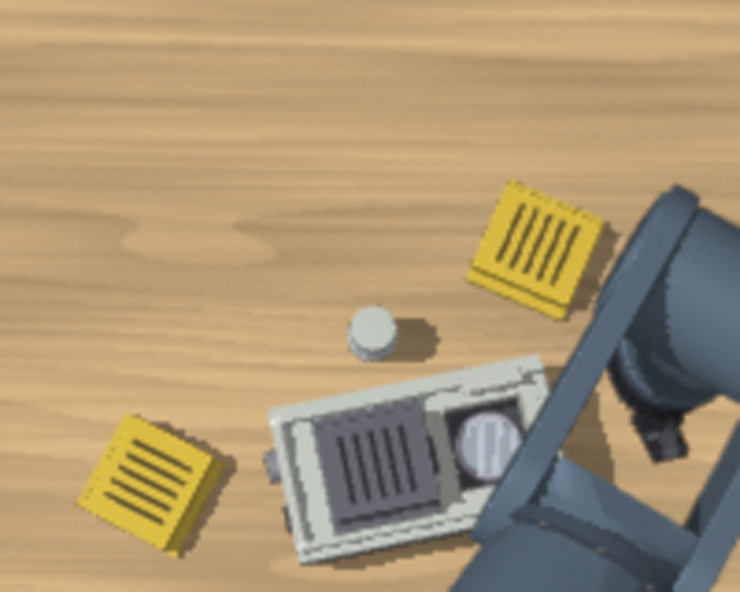

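The compartment, at wrist pixels (287–355, 65–133), is completely uncovered. The cover lies flat between the guides with its rear edge at row 40, beyond the opening. The bystanders haven't moved and the arm is clear.

```bash
python3 -c "
from bench import *
print(hand_in())"
```

```text
the job is handed in; nothing more can be done
None
```

I pressed the snap tab fully in and pushed the cover about 97 mm along the deck; it lies flat, the filter compartment is completely uncovered, nothing else was moved, and I handed the job in at about 10.6 s.

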